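# Unpeg the spring clamp and hold its jaw open at the mark

## Robot

A 6-joint arm with a two-finger parallel gripper is mounted at the origin on the work surface. World frame = base frame: x ahead of the robot, y to its left, z up, the work surface at z = 0. Lengths are in m, angles in degrees, forces in N, time in s.
With the tool pointing down it reaches from about 0.325 to 0.85 m from the base axis. Payload 15.5 kg.
Tool frame: the origin (TCP) lies midway between the tips of the shut fingers; the grasp point (between the pads) lies 19 mm behind it; z points along the fingers, y is the line along which they close (so a half turn about z gives the same grasp; the last joint's range is limited). The gripper opens to 91 mm and grips with 3 to 60 N. Pads are 32 mm wide; open, the fingers measure 118 mm over their backs; the gripper's body (76 mm by 178 mm) begins 60 mm behind the grasp point.
Start: joints at [60.189, 28.281, 77.091, -0, 74.628, -5.472], TCP at [0.258, 0.569, 0.214] pointing down, gripper open.
Joint ranges: [-166.48, 166.48], [-47.26, 123.95], [12.59, 153.08], [-70.14, 250.14], [6.76, 159.57], [-176.63, 176.63]. Speed limits (degrees/s): [108.29, 108.29, 147.25, 172.46, 172.46, 172.46].

## Interface

Orientations are given as a 3x3 rotation matrix whose columns are the frame's x, y, z axes.
In Python, from bench import ctrl gives the robot as it stands. The module is installed in compiled form; this text tells all that it offers. Calls block until the motion is done:
- ctrl.goto(position, orientation): joint-space move of the TCP to a pose.
- ctrl.move_l(position, vel=0.15, ori=None, contact_N=None): straight line of the TCP; ori=None keeps the orientation; vel is the mean speed in m/s. With contact_N (N) it stops when the force on the tool has changed by that much, and returns True; else False.
- ctrl.movej(angles): joint-space move.
- ctrl.command_gripper(opening): opening from 0.0 (shut) to 1.0 (fully open); the grip force is fixed at half the most; returns when the fingers have stopped.
- ctrl.sleep(seconds).
- ctrl.ik(position, orientation): joint angles nearest the present ones, or None.
- ctrl.read_camera(name): name is "scene" or "side" or "wrist"; returns the picture (480x640x3 uint8, blue, green, red); there is no depth.
- ctrl.camera_params(name): a dict with "fx", "fy", "cx", "cy" (pixels), "pose" (4x4, takes a point from camera to world coordinates); the wrist camera has in their place "T_tool_cam" (4x4, takes a point from camera to tool coordinates, whose origin is the TCP and whose axes are the flange's). Camera axes: x right, y up, looking along -z (the intrinsics and any distortion apply to the point x, -y, -z); pixel columns grow to the right and rows downward; lengths in m; the calibration is good to about 2 mm. A picture is of the moment at which its call begins: read the wrist's pose just before it. camera_params takes no time and is no camera call.
A pose or a line that the arm cannot do raises ctrl.MotionError and nothing moves.
- ctrl.sign_off(): hands the job in; it is judged then, once.
Readings, each from a call of its own:
- ctrl.current_t(): time.
- ctrl.current_q(): joint angles.
- ctrl.current_dq(): joint speeds.
- ctrl.current_effort(): joint torques, N m.
- ctrl.current_tool_pos(): TCP position.
- ctrl.current_eef_rot(): TCP orientation.
- ctrl.current_contact_force(): force on the tool from outside, world axes, zero at the start.
- ctrl.current_wrist_torque(): the same for the moment, N m.
- ctrl.current_grip_width(): opening from 0.0 (shut) to 1.0 (fully open).
- ctrl.current_grasp_force(): force on a finger pad.
Only numpy, scipy, OpenCV 4.12 (cv2) and the standard library are available. Lean on these libraries where they do the work, as an engineer would, in place of code of your own. Each camera call takes 0.05 s, during which the arm holds its last target. There are 200 camera calls.

## Task

A small spring-closed gluing clamp on the bench is pegged shut by a steel bench dog standing in front of its sliding wooden jaw: lift the dog out and leave it in the open tray. Then pull the jaw back by its upright handle, away from the fence, until the jaw's front edge is level with the middle of the two thin strips across the board's margins, and finish there, still holding the jaw steady against its spring with the gripper so that a glued joint can be laid in; do not let go. Leave the bottle, the tin and the screwdriver standing or lying where they are.

Things in the scene. Friction and masses are not known exactly. Their poses are not given: they have to be found in the camera images.
- jig: the clamp's immovable plywood board, 30 mm thick; origin on its underside, z up. It spans x -150 to +170 and y -75 to +75 mm; top at z = 30 mm. A wooden fence (x 130 to 170 mm, full width, top at z = 55 mm) is fixed on its +x end. The jaw slides along x between low guide strips (up to z = 42 mm). The dog's blind hole, 20 mm wide and 25 deep, is at x = 12 mm, y = 0
- jaw: sliding jaw, a dark wood plate 100 (x) by 96 (y) by 25 mm on the board's top; origin at the centre of its underside, axes as the jig's. It starts shut against the fence (origin at jig x = 80 mm) and slides up to 110 mm to the jig's -x; a spring draws it back with 5 N when shut and 1.2 N more per 10 mm of pull. With the dog in its hole it moves only about 3 mm
- jaw_handle (a point): centre of the upright pale wood handle on the jaw, 20 mm (x) by 45 mm (y) by 55 mm tall, which reaches 110 mm above the bench; this point lies 52.5 mm above the jaw's underside (82.5 mm above the bench); axes as the jig's
- jaw_edge (a point): middle of the jaw's front lower edge, the edge away from the fence, where the jaw meets the board's top; axes parallel to the jig's
- mark: two thin dark steel strips, each 6 (x) by 20 (y) by 4 mm high, fixed across the board's two side margins at y = -65 and +65 mm, both at the same x. Origin on the board's centre line between them, at bench height, axes as the jig's; the strips' middle line is x = 0 here. It lies 35 to 75 mm in front of the shut jaw's front edge, different at each start
- dog: steel bench dog: a round head 30 mm across and 45 mm tall on a shank 19 mm across and 22 mm long, about 0.2 kg. Origin at the centre of the shank's lower end, z along the axis towards the head (head from z = 22 to 67 mm). It stands in the board's hole, its head resting on the board's top and so reaching 75 mm above the bench
- dog_head (a point): centre of the dog's head, on its axis, 44.5 mm from the shank's end
- tray: fixed open grey tray 160 mm (x) by 120 mm (y) by 40 mm high, walls and floor 4 mm thick; origin at the centre of its underside, to the left or the right of the clamp
- glue: bystander: white glue bottle with a cap, 56 mm across, 150 mm tall; origin at the centre of its underside
- tin: bystander: round tin, 70 mm across, 80 mm tall; origin at the centre of its underside
- screwdriver: bystander: screwdriver 190 mm long lying on the bench, along its x axis
Things that resemble listed ones, but are neither listed nor needed, are in the scene too. There is more than one size of the dog; the job needs the smaller. Several things have the shape of the tray; the one meant has the colours described above.

How it is judged (in metres and radians):
On the way:
1. the dog has been taken out of the board and left in the tray, released (x of dog_head in the frame of tray between -0.076 and 0.076 m and y of dog_head in the frame of tray between -0.056 and 0.056 m and z of dog_head in the frame of tray below 0.058 m and contact force between the fingers and dog below 0.1 N and linear speed of dog below 0.02 m/s), for 0.2 s.
At the end, for the whole second after the job is handed in: The dog lies or stands released and at rest in the tray; the jaw's front edge is within 5 mm of the middle line of the strips, the jaw is still (under 10 mm/s) and the gripper's fingers are holding it (more than 3 N of contact) (all of step 1 and x of jaw_edge in the frame of mark between -0.005 and 0.005 m and linear speed of jaw below 0.01 m/s and contact force between the fingers and jaw above 3 N); the arm keeps its last pose, push and grip.
It fails at once if the bottle is shifted more than 25 mm or tipped (distance of glue from where it was at the start of the episode above 0.025 m or angle between glue's own z axis and vertical above 0.35 rad).
It fails at once if the tin is shifted more than 25 mm or tipped (distance of tin from where it was at the start of the episode above 0.025 m or angle between tin's own z axis and vertical above 0.35 rad).
It fails at once if the screwdriver is shifted more than 25 mm (distance of screwdriver from where it was at the start of the episode above 0.025 m).
It also fails if it takes over 48 s, if anything falls off the work surface, if the arm or the gripper's body presses on something with over 40 N, if the wrist force passes 120 N, or if a joint passes its speed limit or range.

## Working session

There is one attempt and no reset: what is moved stays moved. The work goes in short steps, each a Python script; the robot and the scene stay as the last script left them, time stands still between calls to the robot, and variables do not carry over. Pictures are saved under pics/ and viewed, at most 10 in all, crops included, and the job is handed in when it is done.

```bash
mkdir -p pics
python3 - <<'E'
from bench import ctrl
import cv2,numpy as np
np.set_printoptions(precision=4,suppress=True)
for n in("scene","side"):
    cv2.imwrite(f"pics/{n}0.png",ctrl.read_camera(n)); print(n,ctrl.camera_params(n))
print(ctrl.camera_params("wrist"),ctrl.current_eef_rot(),ctrl.current_t())
E
```

```text
scene {'fx': 586.6403514330054, 'fy': 586.6403514330054, 'cx': 317.65907027209994, 'cy': 236.31837011598674, 'pose': array([[-0.0794, -0.7843,  0.6152,  1.2195],
       [ 0.9968, -0.0644,  0.0466,  0.1166],
       [ 0.0031,  0.617 ,  0.787 ,  1.0506],
       [ 0.    ,  0.    ,  0.    ,  1.    ]])}
side {'fx': 547.1044147294327, 'fy': 547.1044147294327, 'cx': 319.7008325011811, 'cy': 240.20976988333643, 'pose': array([[ 0.9211,  0.2736, -0.2771,  0.1288],
       [-0.3894,  0.6383, -0.664 , -0.7265],
       [-0.0048,  0.7195,  0.6945,  0.9186],
       [ 0.    ,  0.    ,  0.    ,  1.    ]])}
{'fx': 424.33487447852593, 'fy': 424.33487447852593, 'cx': 304.04658136586124, 'cy': 240.14546887765096, 'T_tool_cam': array([[-0.0001,  0.9666,  0.2563,  0.0718],
       [ 1.    ,  0.    ,  0.0002, -0.0001],
       [ 0.0002,  0.2563, -0.9666, -0.1702],
       [ 0.    ,  0.    ,  0.    ,  1.    ]])} [[-0.9111  0.4121 -0.0005]
 [ 0.4121  0.9111 -0.001 ]
 [ 0.0001 -0.0011 -1.    ]] 0.1
```

View pics/scene0.png

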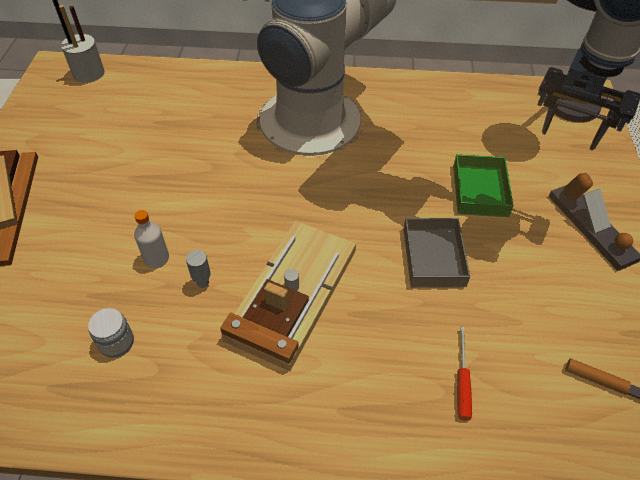

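View pics/side0.png

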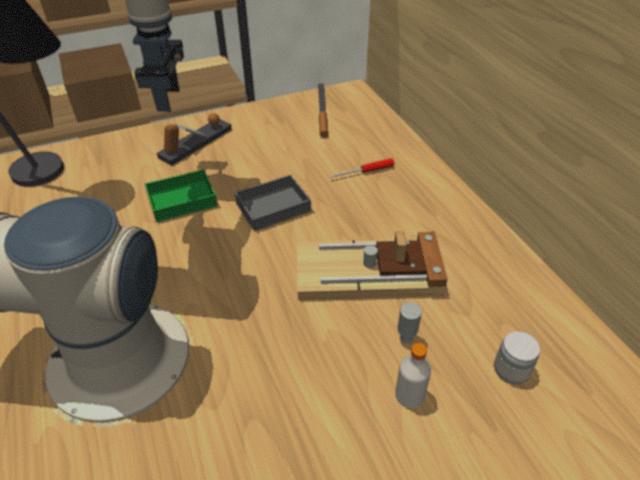

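Scene view: the clamp spans about (222–356, 224–367), with the dog's head at (291,275), the handle at (277,296) and the grey tray's rim at (405–468, 218–280). The big decoy dog is at (198,268), the bottle at (152,245), the tin at (111,332) and the screwdriver at (464,375). The side view agrees with this. Next I'll get coarse positions and take a closer wrist view.

```bash
cat > h.py <<'E'
from bench import ctrl
import cv2,numpy as np
np.set_printoptions(precision=4,suppress=True)
def ray(n,px,z,pose=None):
    c=ctrl.camera_params(n); P=c["pose"] if pose is None else pose
    d=P[:3,:3]@np.array([(px[0]-c["cx"])/c["fx"],-(px[1]-c["cy"])/c["fy"],-1.])
    return P[:3,3]+d*(z-P[2,3])/d[2]
def wpose():
    T=np.eye(4);T[:3,:3]=ctrl.current_eef_rot();T[:3,3]=ctrl.current_tool_pos()
    return T@ctrl.camera_params("wrist")["T_tool_cam"]
def down(yaw): # tool y axis along yaw (deg), z down
    a=np.radians(yaw);y=np.array([np.cos(a),np.sin(a),0]);z=np.array([0,0,-1.])
    return np.column_stack([np.cross(y,z),y,z])
E
python3 - <<'E'
from h import *
for k,p,z in [("dogtop",(291.5,273),.075),("scrA",(236,324),.055),("scrB",(282,344),.055),
 ("t1",(405,220),.04),("t2",(463,218),.04),("t3",(468,278),.04),("t4",(410,280),.04),("jigfar",(356,238),.03),("jigleft",(300,224),.03),
 ("bottle",(155,263),.0),("bigdog",(202,283),0),("tin",(114,350),0)]: print(k,ray("scene",p,z))
for k,p,z in [("dogtop",(371,251),.075),("scrA",(437,270),.055),("scrB",(428,241),.055),("t1",(237,199),.04),("t2",(293,179),.04),("t3",(310,202),.04),("t4",(250,223),.04)]: print(k,ray("side",p,z))
E
```

```text
dogtop [0.5546 0.0138 0.075 ]
scrA [ 0.6683 -0.0822  0.055 ]
scrB [0.7037 0.0112 0.055 ]
t1 [0.367  0.2481 0.04  ]
t2 [0.3505 0.3781 0.04  ]
t3 [0.5134 0.3766 0.04  ]
t4 [0.5282 0.2564 0.04  ]
jigfar [0.4193 0.1409 0.03  ]
jigleft [0.3897 0.0139 0.03  ]
bottle [ 0.5015 -0.2955  0.    ]
bigdog [ 0.5449 -0.1822  0.    ]
tin [ 0.7151 -0.3234  0.    ]
dogtop [0.5548 0.0051 0.075 ]
scrA [ 0.6692 -0.0849  0.055 ]
scrB [0.698  0.0002 0.055 ]
t1 [0.3465 0.3327 0.04  ]
t2 [0.505  0.3536 0.04  ]
t3 [0.5106 0.2495 0.04  ]
t4 [0.3492 0.2339 0.04  ]
```

Run:
```python
from h import *
ctrl.goto(np.array([0.575,0.005,0.28]),down(70))
W=wpose(); np.save("w1.npy",W); im=ctrl.read_camera("wrist"); cv2.imwrite("pics/w1.png",im)
print(ctrl.current_t(),ctrl.current_tool_pos(),ctrl.current_q())
```

```text
2.4667 [0.575  0.0058 0.2799] [ -5.3801  20.9276  78.8505   0.0073  80.2335 -75.4337]
```

View pics/w1.png

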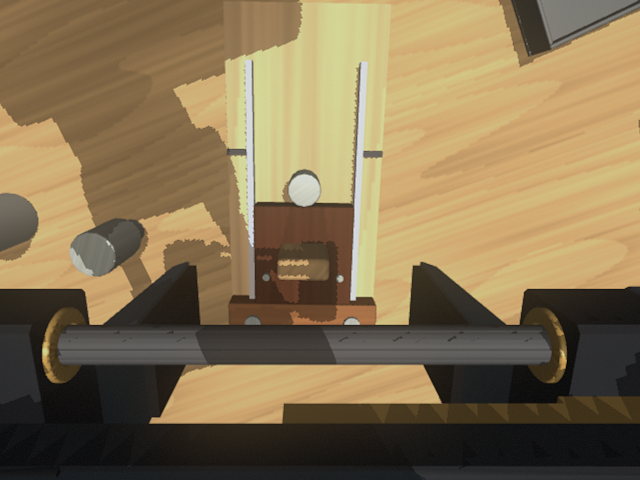

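Wrist view: the dog's head is at (304,188), the strips at (236,152) and (373,154), the jaw's top front edge at row 203, and the handle at about (303,262). I'll enlarge it.

Run:
```python
import cv2
im=cv2.imread("pics/w1.png")[140:330,210:400]
cv2.imwrite("pics/w1c.png",cv2.resize(im,(600,600),interpolation=cv2.INTER_CUBIC))
```

```text
(no output)
```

View pics/w1c.png

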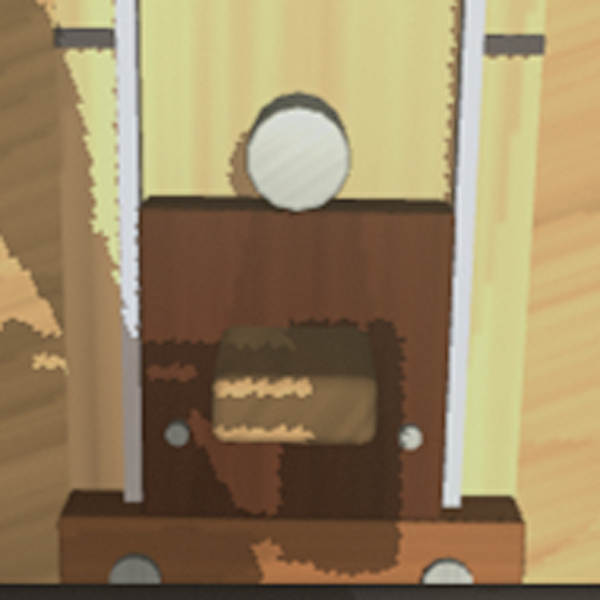

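Run:
```python
from h import *
W=np.load("w1.npy"); print("cam",W[:3,3])
P=lambda u,v,z: ray("wrist",(210+u*.31667-.3,140+v*.31667-.3),z,W)[:2]
d=P(298,160,.075);L=P(85,38,.034);R=P(515,44,.034);jl=P(143,198,.03);jr=P(453,203,.03);tl=P(143,210,.055);tr=P(453,213,.055)
h=P(295,410,.11);fl=P(60,520,.055);fr=P(523,522,.055)
for n,a,b in[("strips",L,R),("jawlow",jl,jr),("jawtop",tl,tr),("fence",fl,fr)]:
    print(n,a,b,np.linalg.norm(b-a),np.degrees(np.arctan2(*(b-a)[::-1])))
print("dog",d,"handle",h)
yaw=np.radians(np.degrees(np.arctan2(*(R-L)[::-1]))-90); ex=np.array([np.cos(yaw),np.sin(yaw)]);ey=np.array([-ex[1],ex[0]])
for n,p in[("strip",(L+R)/2),("jawlow",(jl+jr)/2),("jawtop",(tl+tr)/2),("handle",h),("fence",(fl+fr)/2)]: print(n,12+1000*(p-d)@ex,1000*(p-d)@ey)
for y in(-20,160,70,250):print(y,ctrl.ik(np.append(h,.1),down(y)))
```

```text
cam [0.5074 0.0302 0.4501]
strips [ 0.5063 -0.0384] [0.5526 0.0841] 0.13099700034605588 69.26142899320544
jawlow [ 0.5585 -0.0406] [0.5936 0.0512] 0.09828989533845886 69.11122362813444
jawtop [ 0.5589 -0.0378] [0.5913 0.049 ] 0.09262993032952983 69.48374231890713
fence [ 0.6427 -0.0994] [0.6935 0.0387] 0.1471622466793339 69.7787588466379
dog [0.5579 0.0118] handle [ 0.616  -0.0101]
strip -18.504558548424242 0.2303218842885238
jawlow 31.32318743217981 0.2907852584636498
jawtop 30.300598000521347 0.26521309844744495
handle 74.08651242685181 0.04629526109097524
fence 130.00277060616895 -0.43328730764386214
-20 [-6.4908 34.6852 85.3936 -0.     59.9212 13.5092]
160 [  -6.4908   34.6852   85.3936   -0.       59.9212 -166.4908]
70 [ -6.4908  34.6852  85.3936  -0.      59.9212 -76.4908]
250 [ -6.4908  34.6852  85.3936  -0.      59.9212 103.5092]
```

Run:
```python
from h import *
o=down(69.4)
ctrl.command_gripper(0.62)
ctrl.goto(np.array([.558,.012,.13]),o)
print(ctrl.move_l(np.array([.558,.012,.046]),vel=.1,contact_N=12),ctrl.current_tool_pos())
ctrl.command_gripper(0.0); print(ctrl.current_grip_width(),ctrl.current_grasp_force(),ctrl.current_contact_force())
ctrl.move_l(np.array([.558,.012,.10]),vel=.06)
print(ctrl.current_grip_width(),ctrl.current_grasp_force(),ctrl.current_contact_force())
ctrl.move_l(np.array([.558,.012,.18]),vel=.15)
ctrl.goto(np.array([.434,.304,.18]),o)
W=wpose(); np.save("w2.npy",W); cv2.imwrite("pics/w2.png",ctrl.read_camera("wrist"))
print(ctrl.current_t(),ctrl.current_tool_pos(),ctrl.current_grip_width(),ctrl.current_q())
```

```text
False [0.558  0.012  0.0464]
0.32003221660494113 30.229901410639286 [-2.4982 -1.0337  4.8808]
0.32277981804156525 29.999075531959534 [-0.1067  0.5709 -3.0481]
8.325 [0.4347 0.3031 0.1798] 0.3239297362471418 [ 28.4393  22.9048  92.9709  -0.0175  64.1314 -40.8869]
```

View pics/w2.png

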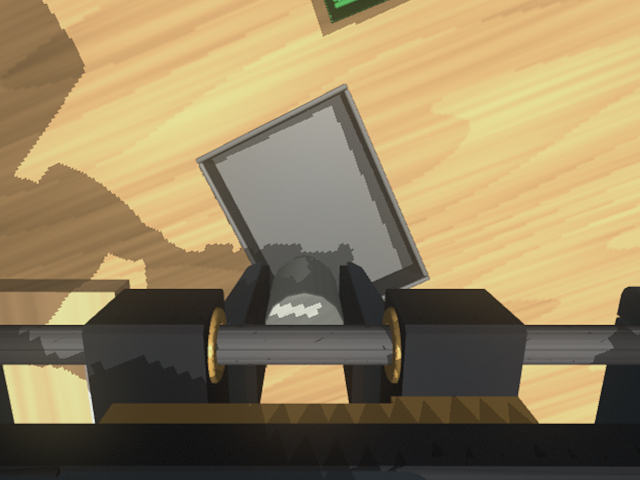

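The dog is held. The tray's rim corners are at (197,160), (345,86) and (428,277), so I can get its centre from the diagonal and place the dog.

Run:
```python
from h import *
W=np.load("w2.npy"); a,b,c=[ray("wrist",p,.04,W) for p in[(197,160),(345,86),(428,277)]]
m=(a+c)/2; print(a,b,c,m,np.linalg.norm(b-a),np.linalg.norm(c-b))
assert np.linalg.norm(m[:2]-[.434,.304])<.03
o=down(69.4)
m[2]=.10; ctrl.move_l(m,vel=.15)
m[2]=.0405; print(ctrl.move_l(m,vel=.06,contact_N=4),ctrl.current_tool_pos())
ctrl.command_gripper(0.6); ctrl.sleep(.3)
m[2]=.2; ctrl.move_l(m,vel=.15)
W=wpose(); cv2.imwrite("pics/w3.png",ctrl.read_camera("wrist")); cv2.imwrite("pics/s3.png",ctrl.read_camera("scene")[150:350,220:490])
print(ctrl.current_t())
```

```text
[0.3612 0.2484 0.04  ] [0.3513 0.3646 0.04  ] [0.5056 0.3788 0.04  ] [0.4334 0.3136 0.04  ] 0.11665168696775088 0.15494343695517887
True [0.4331 0.3133 0.0419]
12.1
```

View pics/s3.png

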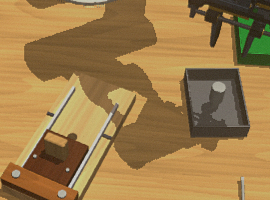

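The dog stands released in the tray, at crop (217,87). Next I'll grip the handle and pull.

Run:
```python
from h import *
o=down(-20.6); ex=o[:,1]
p=np.array([.616,-.0105,.18])
ctrl.goto(p,o); p[2]=.071
print(ctrl.move_l(p,vel=.12,contact_N=12),ctrl.current_tool_pos())
ctrl.command_gripper(0.0); print(ctrl.current_grip_width(),ctrl.current_grasp_force(),ctrl.current_contact_force())
ctrl.move_l(p-.0488*ex,vel=.03); ctrl.sleep(.3)
d=ctrl.current_tool_pos()-p
W=wpose(); np.save("w4.npy",W); im=ctrl.read_camera("wrist"); cv2.imwrite("pics/w4.png",im)
print(d@ex,ctrl.current_grip_width(),ctrl.current_grasp_force(),ctrl.current_contact_force(),ctrl.current_t())
```

```text
False [ 0.6165 -0.0105  0.0717]
0.22109438249050037 29.99536156654358 [ 2.1338 -1.6031  0.1682]
-0.047398756402026815 0.21817725451049186 29.996806383132935 [ 9.9004 -4.0059 -5.9421] 17.3
```

View pics/w4.png

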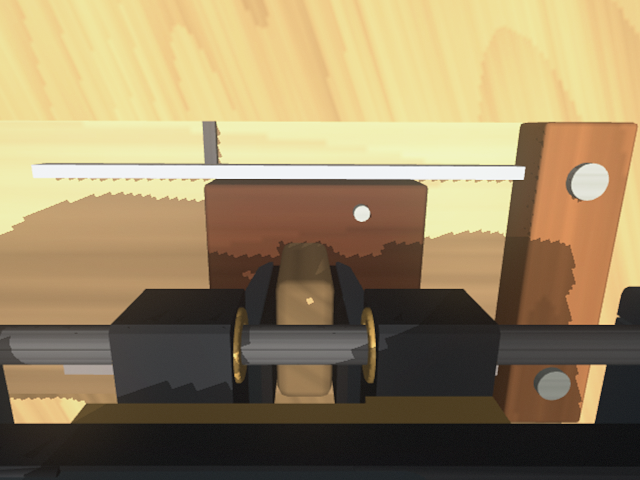

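The jaw has moved back. Its front edge is at about column 207, and the strip is at columns 203–217, rows 121–165. I'll enlarge that to measure it.

Run:
```python
import cv2
im=cv2.imread("pics/w4.png")[115:265,165:265]
cv2.imwrite("pics/w4c.png",cv2.resize(im,(400,600),interpolation=cv2.INTER_CUBIC))
```

```text
(no output)
```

View pics/w4c.png

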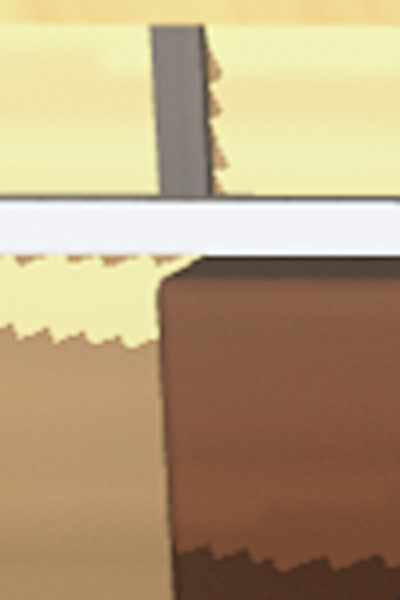

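Run:
```python
from h import *
W=np.load("w4.npy"); ex=down(-20.6)[:2,1]
P=lambda u,v,z: ray("wrist",(165+u/4-.3,115+v/4-.3),z,W)[:2]@ex*1000
print("strip",P(155,110,.034),P(204,110,.034),"jaw",P(162,330,.055),P(172,560,.055),"low corner",P(203,257,.035))
print("handle expected", (np.array([.616,-.0105])@ex)*1000-44-48.8)
```

```text
strip 485.4543650619869 491.2859961634606 jaw 489.5974186012175 489.1436661033731 low corner 490.4315048012836
handle expected 487.507011323457
```

Both measurements put the edge about 1.2 mm short, so I'll pull that much more and hand in.

Run:
```python
from h import *
ex=down(-20.6)[:,1]; p0=ctrl.current_tool_pos()
ctrl.move_l(np.array([.616,-.0105,.071])-.0502*ex,vel=.02); ctrl.sleep(.6)
p1=ctrl.current_tool_pos(); print((p1-p0)@ex,p1[2],ctrl.current_grip_width(),ctrl.current_grasp_force(),ctrl.current_contact_force(),ctrl.current_t())
if abs((p1-p0)@ex)<.003: print(ctrl.sign_off())
```

```text
-0.0013710641847446078 0.07114870845453211 0.2193190551857947 29.99679386615753 [10.0184 -2.9032 -6.6386] 18.15
the job is handed in; nothing more can be done
None
```

I handed the job in at about 18 s: the dog is standing released in the grey tray, and the gripper is holding the jaw with its front edge level with the strips' middle line, to within about 1 mm by my measurement.

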